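# Tip the glue bottle into its cradle and push it home

## Task

The white glue bottle stands on the open end of its wooden cradle. Push it over with the fingertips so that it lies down in the cradle, between the two side rails with the nozzle towards the rubber stop; then push on its base until the nozzle tip is fully home against the stop, and back away; only push: never pinch or lift the bottle, and leave the two thread spools and the roll of masking tape beside the cradle where they are.

Things in the scene. Friction and masses are not known exactly. Their poses are not given: they have to be found in the camera images.
- glue_bottle: white round glue bottle with green nozzle, 50 to 95 g, standing loose on the cradle's bed. Body 40 mm in diameter up to 70 mm, shoulder narrowing to 92 mm, then a nozzle under 20 mm wide, to 122 mm in all. Pushed 50 to 75 mm up it tips rather than slides. Origin: centre of its underside; z axis along the bottle from base to nozzle; its turn about that axis is random and does not matter
- nozzle_tip (a point): tip of the bottle's nozzle, on the bottle's axis, 122 mm from the base
- bottle_middle (a point): point on the bottle's axis 46 mm from the base, half-way up the wide body
- cradle: fixed cradle, open at its -x end. Plywood bed 262 mm long (x), 86 wide (y), top 6 mm above the table. Origin: bed centre, at table height; x points to the stop. Rails from x = -65 to 125, inner faces at y = -24 and 24, tops 20 mm high. Bottle stands at x = -85 to -60, y = 0; tipped to +x it lies between the rails, axis 26 mm high, nozzle 30 to 75 mm short of the stop
- stop_face (a point): centre of the black rubber pad (46 mm wide, 7 to 45 mm above the table) on the upright wooden end stop (76 mm wide, 48 mm tall) at the cradle's +x end; 120 mm from the cradle's origin along its x, 26 mm above the table. The lying bottle slides along the bed at a light push on its base until its nozzle meets this
- red_spool: spool of red thread standing beside the cradle, 34 mm in diameter, 45 mm tall; origin at the centre of its underside; to be left alone
- green_spool: spool of green thread standing beside the cradle, 34 mm in diameter, 45 mm tall; origin at the centre of its underside; to be left alone
- masking_tape: roll of masking tape lying flat beside the cradle, 81 mm in diameter, 18 mm high; origin at the centre of its underside; to be left alone
Things that resemble listed ones, but are neither listed nor needed, are in the scene too. There is more than one size of the glue_bottle; the job needs the smallest.

How it is judged (in metres and radians):
On the way:
1. the bottle has been tipped over and lies in the cradle between the rails, nozzle towards the stop (angle between glue_bottle's own z axis and vertical between 1.45 and 1.69 rad and y of nozzle_tip in the frame of cradle between -0.013 and 0.013 m and y of glue_bottle in the frame of cradle between -0.013 and 0.013 m and height (world z) of each of nozzle_tip, glue_bottle below 0.036 m and x of nozzle_tip in the frame of cradle above 0 m), for 0.1 s.
At the end, for the whole second after the job is handed in: The bottle lies at rest on the cradle's bed (axis within 7 degrees of level, base and nozzle tip each within 13 mm of the cradle's centre line and no more than 36 mm above the table), with its nozzle tip within 5 mm of the rubber stop (all of step 1 and x of nozzle_tip in the frame of stop_face above -0.005 m and linear speed of glue_bottle below 0.02 m/s); the robot touches nothing.
It fails at once if the bottle is lifted: its middle more than 75 mm, or the centre of its base more than 50 mm, above the table (height (world z) of bottle_middle above 0.075 m or height (world z) of glue_bottle above 0.05 m).
It fails at once if a spool or the tape roll is shifted by more than 15 mm or tipped (distance of any of red_spool, green_spool, masking_tape from where it was at the start of the episode above 0.015 m or angle between any of red_spool, green_spool, masking_tape's own z axis and vertical above 0.3 rad).
It also fails if it takes over 40 s, if anything falls off the work surface, if the arm or the gripper's body presses on something with over 40 N, if the wrist force passes 120 N, or if a joint passes its speed limit or range.

## Robot

A 6-joint arm with a two-finger parallel gripper is mounted at the origin on a cart in front of the work surface, level with it; the furniture and walls round the work are solid. World frame = base frame: x ahead of the robot, y to its left, z up, the work surface at z = 0. Lengths are in mm, angles in degrees, forces in N, time in s.
With the tool pointing down it reaches from about 350 to 850 mm from the base axis. Payload 8.1 kg.
Tool frame: the origin (TCP) lies at the very end of the fingers, on their centre line; the grasp point (between the pads) lies 19 mm behind it; z points along the fingers, y is the line along which they close (so a half turn about z gives the same grasp; the last joint's range is limited). The gripper opens to 85 mm and grips with 20 to 120 N. Pads are 22 mm wide; open, the fingers measure 114 mm over their backs; the gripper's body (76 mm by 85 mm) begins 54 mm behind the grasp point. The pads swing forward as they close: fully open they stand 13 mm farther back than shut.
Start: joints at [64.263, 7.471, 85.268, -0, 87.261, -4.893], TCP at [213.476, 560.744, 231.292] pointing down, gripper open.
Joint ranges: [-169.43, 169.43], [-51.17, 129.36], [1.28, 143.12], [-76.62, 256.62], [0, 156.53], [-152.29, 152.29]. Speed limits (degrees/s): [136.94, 136.94, 159.86, 180, 180, 180].

## Interface

Orientations are given as [roll, pitch, yaw] about the fixed x, y, z axes, in that order (R = Rz(yaw) Ry(pitch) Rx(roll)).
In Python, from bench import * gives the robot as it stands.
- The arm moves only by the tool play_rows, never from a script. Its argument "increments" is a list of rows, each a list of 3 entries, a list of its own where there are three numbers: the gripper's target within -1 to 1 (fully open at 1, half-way at 0, shut at -1), then the shift along the tool's x, y, z in mm, then the turn about the tool's z in rad. A call has 1 to 12 rows; each row shifts and turns the commanded pose from where the row before left it, along the tool's axes as they then stand; what a row does not reach is not made up. A row lasts 1/12 s, in which the tool goes at most 41.7 mm and 7.16 degrees, less where a joint would pass 70% of its speed; a pose out of reach is approached as far as the arm can. A call is refused whole if a number of a shift passes 41.7 or a number of a turn 0.125, either way. A call with a gripper value outside its range is refused whole. The fingers move at their own pace and stop on an object; "force" is the grip in N (left out, the last holds). Time passes only in rows, so rows that do not move let the fingers close. It gives the time, the measured TCP pose, the force, the opening and the grip force at its end, in the units of the state.
- sense(): the state, without advancing time (a new reading comes with each control period).
- snapshot(name): name is "scene" or "top" or "wrist"; returns a dict with "color" (420x560x3 uint8, red, green, blue), "intrinsics" (3x3 intrinsics, pixels), "world_from_camera" (4x4, takes a point from camera to world coordinates). Camera axes: x right, y down, z forward; pixel columns grow to the right and rows downward; lengths in mm; the calibration is good to about 2 mm. A picture is of the moment at which its call begins. There is no depth.
- hand_in(): hands the job in; it is judged then, once.
Trained networks look in a picture, given as the dict that the camera call returned (one of the last four; its "shot" number tells which), for a name from the list of things; names that differ only in an ending like _2 or _b are one class to them, and where a whole thing is asked for, a point or a joint stands for the part that bears it (a point fixed in the world has none). Each returns a list of dicts, best first, with "p" (0 to 1); they miss things now and then, are a little off and sometimes report something else, mostly with a low value. They report only what shows in the picture. A call takes as long as a camera call. They do not tell look-alikes from the thing itself.
- find_in(query, picture): "xyz" ([x, y, z] in mm, in the coordinates of the camera as it stood for that picture, good to about 4 mm: the middle of the surface that is visible of it).
- regions_of(query, picture): "mask" (420x560 bool, what is visible of it).
- pinpoint(query, picture): "xyz" ([x, y, z] in mm, in the coordinates of the camera as it stood for that picture, good to about 4 mm: a listed point, or the origin of a listed thing).
The state is a dict: "time": time; "joint_pos": joint angles; "qd": joint speeds; "joint_efforts": joint torques, N m; "tool_pos": TCP position; "tcp_rot": TCP orientation; "ft_force": force on the tool from outside, world axes, zero at the start; "wrist_torque": the same for the moment, N m; "finger_gap": finger opening in mm; "grip_force": force on a finger pad.
Only numpy, scipy, OpenCV 4.12 (cv2) and the standard library are available. Lean on these libraries where they do the work, as an engineer would, in place of code of your own. Each camera call takes 0.05 s, during which the arm holds its last target. There are 200 camera calls.

## Working session

There is one attempt and no reset: what is moved stays moved. The work goes in short steps, Python scripts to look and compute and a tool call to move; the robot and the scene stay as the last step left them, time stands still between calls to the robot, and variables do not carry over. Pictures are saved under pics/ and viewed, at most 10 in all, crops included, and the job is handed in when it is done.

Besides the shell and the picture viewer there is one more tool, called after "Call:" as name([rows], argument=value, ...), one row to a line, values as JSON. play_rows: Moves the arm, as the interface text tells. Its arguments: {"type":"object","properties":{"increments":{"type":"array","items":{"type":"array"}},"force":{"type":"number"}},"required":["increments"]}

```bash
mkdir -p pics; cat > h.py <<'E'
from bench import *
import numpy as np, cv2
names=["glue_bottle","nozzle_tip","bottle_middle","cradle","stop_face","red_spool","green_spool","masking_tape"]
def W(s,p): 
    T=np.array(s["world_from_camera"]); return T[:3,:3]@np.array(p)+T[:3,3]
def px(s,w):
    T=np.linalg.inv(np.array(s["world_from_camera"])); c=T[:3,:3]@np.array(w)+T[:3,3]; q=np.array(s["intrinsics"])@c; return q[:2]/q[2]
def save(s,n): cv2.imwrite(f"pics/{n}.png",s["color"][:,:,::-1])
def look(s,ns=names,f=pinpoint,pm=0.2):
    for n in ns:
        for d in f(n,s):
            if d["p"]>pm:
                w=W(s,d["xyz"]); print(n,round(d["p"],2),w.round(0),px(s,w).round(0))
E
python3 - <<'E'
from h import *
a=snapshot("scene");b=snapshot("top")
save(a,"scene0");save(b,"top0")
print("scene");look(a);print("top");look(b)
s=sense();print(s["tool_pos"],s["tcp_rot"],s["finger_gap"],s["time"])
E
```

```text
scene
glue_bottle 0.92 [ 517. -487.    1.] [362. 288.]
glue_bottle 0.84 [ 492. -341.    5.] [291. 272.]
glue_bottle 0.75 [ 430. -477.   -1.] [342. 315.]
nozzle_tip 0.71 [ 426. -474.  153.] [347. 247.]
nozzle_tip 0.69 [ 493. -346.  126.] [296. 223.]
nozzle_tip 0.59 [ 512. -484.  158.] [369. 223.]
bottle_middle 0.63 [ 426. -479.   60.] [345. 291.]
bottle_middle 0.61 [ 513. -484.   63.] [363. 264.]
bottle_middle 0.58 [ 493. -337.   52.] [290. 252.]
cradle 0.65 [ 478. -280.   -2.] [263. 269.]
stop_face 0.75 [ 445. -163.   27.] [208. 250.]
red_spool 0.91 [ 376. -219.    4.] [210. 286.]
green_spool 0.68 [ 557. -180.    3.] [243. 237.]
green_spool 0.67 [ 476. -279.    1.] [262. 269.]
masking_tape 0.79 [ 626. -305.    1.] [303. 238.]
masking_tape 0.52 [ 447. -167.   31.] [210. 249.]
top
glue_bottle 0.95 [ 518. -487.    4.] [364. 224.]
glue_bottle 0.93 [ 497. -342.    2.] [293. 234.]
glue_bottle 0.56 [ 429. -474.    3.] [359. 268.]
nozzle_tip 0.92 [ 489. -344.  131.] [297. 232.]
nozzle_tip 0.82 [ 519. -488.  162.] [382. 213.]
nozzle_tip 0.67 [ 427. -478.  158.] [377. 267.]
bottle_middle 0.89 [ 520. -488.   62.] [370. 220.]
bottle_middle 0.81 [ 494. -340.   53.] [293. 234.]
bottle_middle 0.71 [ 430. -475.   62.] [365. 267.]
cradle 0.89 [ 473. -282.   -3.] [263. 247.]
stop_face 0.68 [ 443. -166.   25.] [203. 261.]
red_spool 0.59 [ 377. -219.    2.] [231. 295.]
masking_tape 0.65 [ 629. -306.    0.] [274. 171.]
[213.47423153 560.76195071 231.29399407] [ 1.79997158e+02 -4.02546523e-04  1.59157084e+02] 85.6260407604341 0.9
```

View pictures.

```bash
python3 - <<'E'
import cv2,numpy as np
a=cv2.imread("pics/scene0.png")[150:350,130:430];b=cv2.imread("pics/top0.png")[120:320,160:460]
cv2.imwrite("pics/c0.png",np.vstack([cv2.resize(a,(450,300)),cv2.resize(b,(450,300))]))
E
```

```text
(no output)
```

View pics/scene0.png

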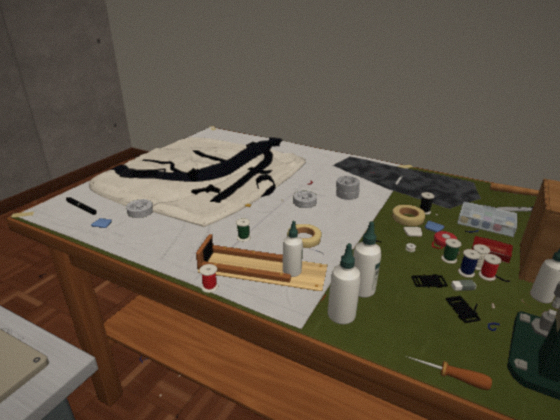

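View pics/c0.png

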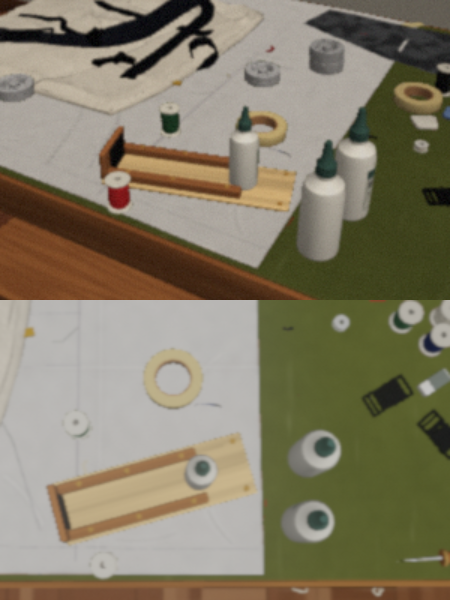

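Could be taken for the bottle: small bottle in the cradle, scene (292,252); large bottles at (345,290) and (366,265). The one on the cradle is the smallest (tip at z≈128, against ≈158), and the crop confirms it. The two spools are at scene (210,277) and (243,230), the tape at (305,235).

```bash
cat > plan.py <<'E'
import numpy as np
def R(yaw): 
    c,s=np.cos(yaw),np.sin(yaw); return np.array([[c,s,0],[s,-c,0],[0,0,-1]])
def rows(path,y0,y1,g=-1):
    "path Nx3 incl. start; yaw linear"
    n=len(path)-1; p=np.array(path[0],float); y=y0; d=round((y0-y1)/n,3); out=[]
    for i in range(n):
        v=np.round(R(y).T@(path[i+1]-p),1); p=p+R(y)@v; y-=d
        out.append([g,list(map(float,v)),d])
    return out,p,np.degrees(y)
E
python3 - <<'E'
from plan import *
n=29
t=np.radians(np.linspace(69.158,-36.5,n+1)); r=np.linspace(600,627,n+1); 
path=np.c_[r*np.cos(t),r*np.sin(t),np.full(n+1,231.3)]
o,p,y=rows(path,np.radians(159.157),np.radians(105.3)); 
for k in o: print(k)
print(p,y)
E
```

```text
[-1, [-38.2, -0.3, 0.0], np.float64(0.032)]
[-1, [-38.2, -1.5, 0.0], np.float64(0.032)]
[-1, [-38.2, -2.7, 0.0], np.float64(0.032)]
[-1, [-38.2, -3.9, 0.0], np.float64(0.032)]
[-1, [-38.1, -5.1, 0.0], np.float64(0.032)]
[-1, [-37.9, -6.4, 0.0], np.float64(0.032)]
[-1, [-37.8, -7.5, 0.0], np.float64(0.032)]
[-1, [-37.6, -8.8, 0.0], np.float64(0.032)]
[-1, [-37.4, -9.9, 0.0], np.float64(0.032)]
[-1, [-37.0, -11.2, 0.0], np.float64(0.032)]
[-1, [-36.8, -12.3, 0.0], np.float64(0.032)]
[-1, [-36.4, -13.5, 0.0], np.float64(0.032)]
[-1, [-36.1, -14.7, 0.0], np.float64(0.032)]
[-1, [-35.5, -15.8, 0.0], np.float64(0.032)]
[-1, [-35.2, -17.0, 0.0], np.float64(0.032)]
[-1, [-34.6, -18.1, 0.0], np.float64(0.032)]
[-1, [-34.1, -19.2, 0.0], np.float64(0.032)]
[-1, [-33.5, -20.4, 0.0], np.float64(0.032)]
[-1, [-32.9, -21.4, 0.0], np.float64(0.032)]
[-1, [-32.3, -22.4, 0.0], np.float64(0.032)]
[-1, [-31.6, -23.5, 0.0], np.float64(0.032)]
[-1, [-30.8, -24.6, 0.0], np.float64(0.032)]
[-1, [-30.1, -25.5, 0.0], np.float64(0.032)]
[-1, [-29.4, -26.5, 0.0], np.float64(0.032)]
[-1, [-28.5, -27.5, 0.0], np.float64(0.032)]
[-1, [-27.7, -28.4, 0.0], np.float64(0.032)]
[-1, [-26.8, -29.3, 0.0], np.float64(0.032)]
[-1, [-26.0, -30.2, 0.0], np.float64(0.032)]
[-1, [-24.9, -31.0, 0.0], np.float64(0.032)]
[ 504.02022282 -372.90891507  231.3       ] 105.98651661185957
```

Call:
play_rows([
  [-1,[-38,0,0],0.032],
  [-1,[-38,-1,0],0.032],
  [-1,[-38,-3,0],0.032],
  [-1,[-38,-4,0],0.032],
  [-1,[-38,-5,0],0.032],
  [-1,[-38,-6,0],0.032],
  [-1,[-38,-8,0],0.032],
  [-1,[-38,-9,0],0.032],
  [-1,[-37,-10,0],0.032],
  [-1,[-37,-11,0],0.032],
  [-1,[-37,-12,0],0.032],
  [-1,[-36,-14,0],0.032],
])

```text
time: 1.9
tool_pos: [552.2, 261.4, 231.3]
tcp_rot: [180.0, 0.0, 137.1]
ft_force: [0.8, -0.2, -0.4]
finger_gap: -0.2
grip_force: 0.0
```

Call:
play_rows([
  [-1,[-36,-15,0],0.032],
  [-1,[-36,-16,0],0.032],
  [-1,[-35,-17,0],0.032],
  [-1,[-35,-18,0],0.032],
  [-1,[-34,-19,0],0.032],
  [-1,[-34,-20,0],0.032],
  [-1,[-33,-21,0],0.032],
  [-1,[-32,-22,0],0.032],
  [-1,[-32,-24,0],0.032],
  [-1,[-31,-25,0],0.032],
  [-1,[-30,-26,0],0.032],
  [-1,[0,0,0],0],
])

```text
time: 2.9
tool_pos: [599.2, -164.9, 231.2]
tcp_rot: [-179.9, 0.1, 116.5]
ft_force: [0.3, 0.3, -0.1]
finger_gap: -0.3
grip_force: 0.0
```

```bash
python3 - <<'E'
from h import *
s=sense();print(s["tool_pos"],s["tcp_rot"],s["finger_gap"],s["time"])
a=snapshot("wrist");save(a,"w1");look(a)
print(np.array(a["world_from_camera"]).round(2))
E
```

```text
[ 599.18971993 -164.88486487  231.20099725] [-1.79880508e+02  1.34420154e-01  1.16529746e+02] -0.3185761829539223 2.9
glue_bottle 0.93 [ 493. -342.    5.] [147. 270.]
nozzle_tip 0.67 [ 495. -339.  128.] [ 93. 327.]
bottle_middle 0.81 [ 429. -481.   60.] [ 39. 362.]
bottle_middle 0.69 [ 492. -337.   56.] [128. 285.]
cradle 0.92 [ 476. -281.   -0.] [152. 223.]
stop_face 0.97 [ 441. -167.   21.] [150. 126.]
red_spool 0.83 [ 376. -218.   -2.] [ 91. 140.]
green_spool 0.68 [ 558. -181.   -0.] [244. 181.]
masking_tape 0.67 [ 625. -303.    1.] [252. 285.]
[[ 8.9000e-01  4.3000e-01  1.2000e-01  5.6891e+02]
 [ 4.5000e-01 -8.6000e-01 -2.4000e-01 -1.0320e+02]
 [-0.0000e+00  2.7000e-01 -9.6000e-01  3.7389e+02]
 [ 0.0000e+00  0.0000e+00  0.0000e+00  1.0000e+00]]
```

View pics/w1.png

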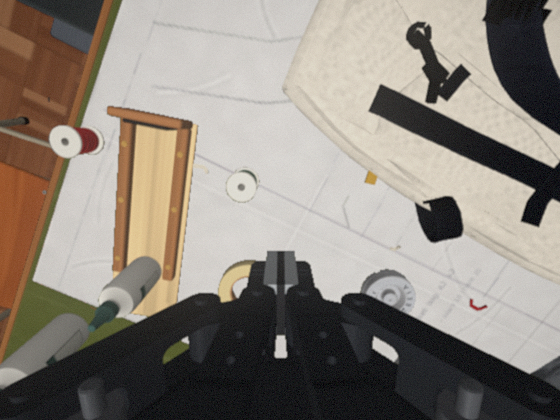

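The wrist view shows the cradle with its stop at (150,115). The bottle stands at (130,285), the spools at (75,140) and (243,185), and the tape at (240,275). All three views agree to a few mm: cradle yaw 106°, bottle about 63 mm behind its centre.

```bash
python3 - <<'E'
from plan import *
a=np.array([599.2,-164.9,231.2]);b=np.array([507.8,-389.9,231.2])
o,p,y=rows(np.linspace(a,b,9),np.radians(116.5),np.radians(106)); 
for k in o: print(k)
print(p,y)
E
```

```text
[-1, [-20.1, -22.8, 0.0], np.float64(0.023)]
[-1, [-20.6, -22.3, 0.0], np.float64(0.023)]
[-1, [-21.1, -21.8, 0.0], np.float64(0.023)]
[-1, [-21.6, -21.3, 0.0], np.float64(0.023)]
[-1, [-22.0, -20.9, 0.0], np.float64(0.023)]
[-1, [-22.6, -20.3, 0.0], np.float64(0.023)]
[-1, [-23.0, -19.8, 0.0], np.float64(0.023)]
[-1, [-23.5, -19.3, 0.0], np.float64(0.023)]
[ 507.76983593 -389.94552423  231.2       ] 105.95757656959289
```

Call:
play_rows([
  [-1,[-20,-23,0],0.023],
  [-1,[-20.5,-22.5,0],0.023],
  [-1,[-21,-22,0],0.023],
  [-1,[-21.5,-21,0],0.023],
  [-1,[-22,-21,0],0.023],
  [-1,[-22.5,-20,0],0.023],
  [-1,[-23,-20,0],0.023],
  [-1,[-23.5,-19,0],0.023],
  [-1,[0,0,0],0],
  [-1,[0,0,0],0],
])

```text
time: 4.18
tool_pos: [510.7, -383.9, 231.1]
tcp_rot: [-180.0, -0.0, 106.4]
ft_force: [0.9, 1.6, -0.9]
finger_gap: 0.1
grip_force: 0.0
```

```bash
python3 - <<'E'
from h import *
s=sense();print(s["tool_pos"],s["tcp_rot"],s["finger_gap"],s["time"])
a=snapshot("wrist");save(a,"w2");look(a,["glue_bottle","nozzle_tip","bottle_middle","cradle","stop_face"])
print(px(a,s["tool_pos"]))
E
```

```text
[ 510.73296259 -383.92796704  231.09042928] [-1.79990634e+02 -1.48726160e-02  1.06350633e+02] 0.14946075565240247 4.1833
glue_bottle 0.91 [ 516. -489.    2.] [261. 263.]
glue_bottle 0.82 [ 432. -478.   -0.] [201. 237.]
glue_bottle 0.6 [ 492. -340.    7.] [275. 146.]
nozzle_tip 0.71 [ 624. -303.    1.] [392. 146.]
nozzle_tip 0.66 [ 490. -342.  128.] [270. 156.]
nozzle_tip 0.62 [ 431. -480.  154.] [151. 306.]
bottle_middle 0.96 [ 518. -492.   55.] [260. 286.]
bottle_middle 0.6 [ 427. -478.   58.] [183. 255.]
bottle_middle 0.58 [ 495. -337.   53.] [279. 146.]
cradle 0.79 [ 477. -284.    4.] [276.  91.]
cradle 0.71 [ 622. -303.   -0.] [390. 146.]
[280.16466682 268.12871778]
```

View pics/w2.png

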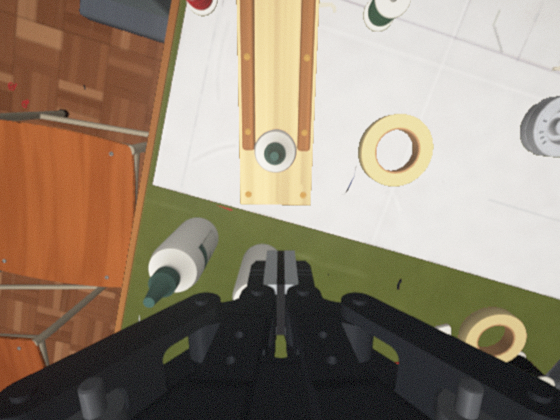

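```bash
python3 - <<'E'
from h import *
from plan import R
s=sense();a=snapshot("wrist");K=np.array(a["intrinsics"]);T=np.array(a["world_from_camera"])
def un(u,v,z):
    d=T[:3,:3]@np.linalg.inv(K)@[u,v,1]; o=T[:3,3]; return o+d*(z-o[2])/d[2]
im=a["color"].astype(int)
# bed edges: yellowish rows, wood mask outer columns
hsv=cv2.cvtColor(a["color"],cv2.COLOR_RGB2HSV)
m=(hsv[:,:,1]>60)&(hsv[:,:,0]<28)&(hsv[:,:,2]>90); m=cv2.morphologyEx(m.astype(np.uint8),cv2.MORPH_OPEN,np.ones((5,5)))
L=[];Rr=[]
for v in range(20,196,8):
    c=np.where(m[v,215:345])[0]+215; l,r=un(c[0],v,6),un(c[-1]+1,v,6); L.append(l);Rr.append(r)
L=np.array(L);Rr=np.array(Rr);print(np.linalg.norm(L-Rr,axis=1).round(1))
for n,P in(("L",L),("R",Rr),("mid",(L+Rr)/2)):
    f=np.polyfit(P[:,1],P[:,0],1); print(n,np.degrees(np.arctan2(1,f[0])),np.polyval(f,[-341,-281,-165]),np.abs(np.polyval(f,P[:,1])-P[:,0]).max())
print("corners",un(240,203,6),un(311,206,6))
print("tool-frame bottle", R(np.radians(106))[:, :2].T@(np.array([493.5,-341.5,0])-[510.7,-383.9,0]))
E
```

```text
[84.8 83.2 84.7 85.3 84.7 85.3 84.7 84.2 84.7 83.  84.7 85.2 84.7 83.
 83.5 82.9 83.5 85.2 84.6 85.2 82.2 82.8]
L 105.71581277025358 [449.63145296 432.74834476 400.1076689 ] 1.2919615863809213
R 105.34396008433202 [536.694918   520.23128487 488.40159416] 0.5879691409211318
mid 105.53099791651134 [493.20582722 476.53139185 444.29415013] 0.7061414304344567
corners [ 471.16828767 -416.26634306    6.        ] [ 555.11949209 -395.29764957    6.        ]
tool-frame bottle [45.49845843 -4.84667728]
```

Call:
play_rows([
  [-1,[-2,-5.3,20],0.013],
  [-1,[0,0,30],0],
  [-1,[0,0,30],0],
  [-1,[0,0,30],0],
  [-1,[0,0,30],0],
  [-1,[0,0,27],0],
  [-1,[0,0,0],0],
  [-1,[0,0,0],0],
])

```text
time: 5.2
tool_pos: [505.7, -385.0, 62.7]
tcp_rot: [-179.9, -0.2, 105.7]
ft_force: [-0.1, 0.2, 1.0]
finger_gap: -0.1
grip_force: 0.0
```

```bash
python3 - <<'E'
from h import *
from plan import R
s=sense();p=s["tool_pos"];print(p,s["tcp_rot"],s["ft_force"])
print(R(np.radians(105.6)).T@(np.array([493.3,-341.5,64])-p))
E
```

```text
[ 505.69740616 -384.95194493   62.66920388] [-179.86940976   -0.2072945   105.73969431] [-0.05849648  0.15287307  1.04603508]
[45.18519505 -0.2556283  -1.33079612]
```

Call:
play_rows([
  [-1,[5,0,-1],0],
  [-1,[5,0,0],0],
  [-1,[3,0,0],0],
  [-1,[3,0,0],0],
  [-1,[3,0,0],0],
  [-1,[3,0,0],0],
  [-1,[3,0,0],0],
  [-1,[3,0,0],0],
  [-1,[3,0,0],0],
])

```text
time: 5.95
tool_pos: [498.2, -356.4, 65.3]
tcp_rot: [-180.0, -0.0, 105.7]
ft_force: [0.1, -1.0, 0.5]
finger_gap: 0.1
grip_force: 0.1
```

```bash
python3 - <<'E'
from h import *
a=snapshot("scene");b=snapshot("wrist")
look(a,["glue_bottle","nozzle_tip"]);look(b,["glue_bottle","nozzle_tip"])
cv2.imwrite("pics/p1.png",cv2.resize(np.hstack([a["color"][190:310,180:340],b["color"][20:320:,100:500][::2,::2][:120]]),None,fx=2.2,fy=2.2)[:,:,::-1])
E
```

```text
glue_bottle 0.88 [ 492. -341.   10.] [291. 270.]
glue_bottle 0.87 [ 430. -473.   -4.] [340. 315.]
glue_bottle 0.74 [ 516. -489.    0.] [363. 289.]
glue_bottle 0.54 [ 374. -218.    3.] [209. 287.]
nozzle_tip 0.87 [ 485. -316.  125.] [280. 221.]
nozzle_tip 0.65 [ 429. -476.  156.] [349. 245.]
glue_bottle 0.72 [ 494. -341.    9.] [280. 210.]
glue_bottle 0.67 [ 432. -477.   -1.] [158. 347.]
nozzle_tip 0.97 [ 482. -307.  128.] [270. 194.]
```

View pics/p1.png

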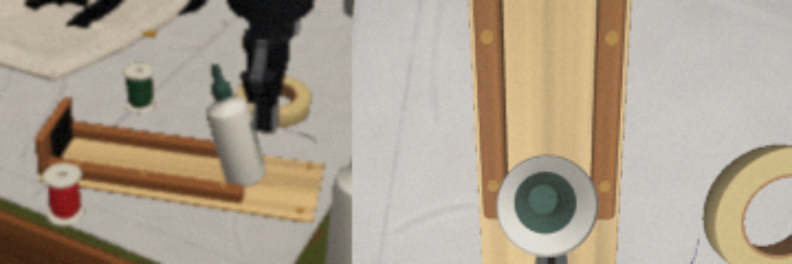

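The bottle is tilting straight along the cradle, with the fingers behind it at crop (265,120). I'll keep pushing.

Call:
play_rows([
  [-1,[3,0,0],0],
  [-1,[3,0,0],0],
  [-1,[3,0,0],0],
  [-1,[3,0,0],0],
  [-1,[3,0,0],0],
  [-1,[0,0,0],0],
  [-1,[0,0,0],0],
  [-1,[0,0,0],0],
  [-1,[0,0,0],0],
])

```text
time: 7.0
tool_pos: [494.3, -342.4, 65.4]
tcp_rot: [180.0, 0.0, 105.7]
ft_force: [-0.4, -0.4, -0.4]
finger_gap: 0.1
grip_force: 0.0
```

```bash
python3 - <<'E'
from h import *
a=snapshot("scene");b=snapshot("wrist")
look(a,["glue_bottle","nozzle_tip"]);look(b,["glue_bottle","nozzle_tip"])
cv2.imwrite("pics/p2.png",cv2.resize(np.hstack([a["color"][190:310,180:340],b["color"][20:320:,100:500][::2,::2][:120]]),None,fx=2.2,fy=2.2)[:,:,::-1])
E
```

```text
glue_bottle 0.93 [ 484. -323.   27.] [282. 263.]
glue_bottle 0.79 [ 515. -488.   -1.] [362. 290.]
glue_bottle 0.63 [ 430. -474.   -3.] [340. 315.]
nozzle_tip 0.85 [ 428. -475.  154.] [348. 246.]
nozzle_tip 0.84 [ 458. -209.   24.] [229. 255.]
nozzle_tip 0.84 [ 513. -486.  156.] [370. 223.]
glue_bottle 0.56 [ 487. -323.   26.] [277. 209.]
glue_bottle 0.55 [ 428. -476.   -4.] [157. 356.]
```

View pics/p2.png

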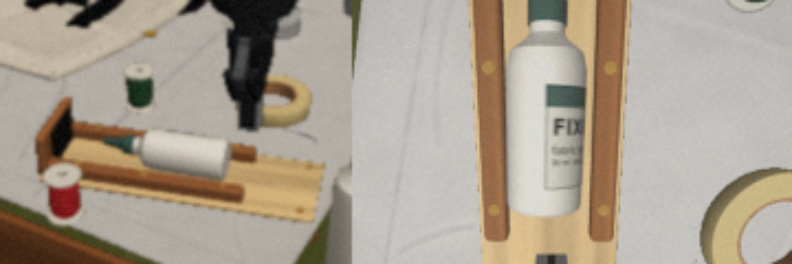

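The bottle lies between the rails with its nozzle towards the stop; its base is about 20 mm ahead of the fingers. I'll back off, lower to axis height and push.

Call:
play_rows([
  [-1,[-8,0,0],0],
  [-1,[-8,-0.7,0],0],
  [-1,[0,0,20],0],
  [-1,[0,0,22],0],
  [-1,[0,0,0],0],
  [-1,[0,0,0],0],
])

```text
time: 7.8
tool_pos: [496.7, -357.4, 21.8]
tcp_rot: [-179.9, -0.2, 105.7]
ft_force: [-0.7, 0.3, 0.2]
finger_gap: -0.1
grip_force: 0.0
```

Call:
play_rows([
  [-1,[8,0,0],0],
  [-1,[8,0,0],0],
  [-1,[4,0,0],0],
  [-1,[4,0,0],0],
  [-1,[4,0,0],0],
  [-1,[4,0,0],0],
  [-1,[4,0,0],0],
  [-1,[4,0,0],0],
  [-1,[4,0,0],0],
  [-1,[4,0,0],0],
  [-1,[0,0,0],0],
  [-1,[0,0,0],0],
])

```text
time: 8.8
tool_pos: [484.6, -311.2, 23.1]
tcp_rot: [-180.0, -0.0, 105.7]
ft_force: [0.1, 0.1, -0.5]
finger_gap: -0.1
grip_force: 0.0
```

```bash
python3 - <<'E'
from h import *
a=snapshot("scene");b=snapshot("wrist");c=snapshot("top")
for s in(a,b,c):look(s,["nozzle_tip","stop_face","glue_bottle"],pm=.4)
E
```

```text
nozzle_tip 0.81 [ 430. -474.  155.] [348. 244.]
nozzle_tip 0.64 [ 512. -486.  160.] [370. 222.]
nozzle_tip 0.63 [ 443. -186.   24.] [216. 255.]
stop_face 0.69 [ 477. -279.   -0.] [262. 269.]
glue_bottle 0.62 [ 517. -485.    1.] [361. 288.]
glue_bottle 0.59 [ 434. -475.   -2.] [341. 314.]
glue_bottle 0.57 [ 474. -301.   25.] [270. 263.]
nozzle_tip 0.5 [ 466. -255.   29.] [273. 148.]
glue_bottle 0.87 [ 477. -300.   25.] [271. 245.]
nozzle_tip 0.87 [ 517. -486.  159.] [380. 214.]
nozzle_tip 0.86 [ 442. -189.   29.] [215. 261.]
nozzle_tip 0.65 [ 433. -479.  159.] [378. 263.]
stop_face 0.73 [ 447. -165.   29.] [203. 259.]
glue_bottle 0.98 [ 523. -485.    1.] [363. 222.]
glue_bottle 0.9 [ 482. -301.   29.] [272. 241.]
glue_bottle 0.81 [ 429. -475.   -1.] [359. 269.]
```

Call:
play_rows([
  [-1,[2,0,0],0],
  [-1,[2,0,0],0],
  [-1,[2,0,0],0],
  [-1,[2,0,0],0],
  [-1,[2,0,0],0],
  [-1,[2,0,0],0],
  [-1,[2,0,0],0],
  [-1,[0,0,0],0],
])

```text
time: 10.07
tool_pos: [481.0, -297.7, 23.3]
tcp_rot: [-180.0, -0.0, 105.7]
ft_force: [-0.2, 0.0, 0.2]
finger_gap: 0.1
grip_force: 0.0
```

Call:
play_rows([
  [-1,[1.5,0,0],0],
  [-1,[1.5,0,0],0],
  [-1,[0,0,0],0],
])

```text
time: 10.32
tool_pos: [480.3, -295.1, 23.3]
tcp_rot: [180.0, 0.0, 105.7]
ft_force: [-0.2, -0.4, -1.0]
finger_gap: 0.0
grip_force: 0.2
```

Call:
play_rows([
  [-1,[1,0,0],0],
  [-1,[1,0,0],0],
  [-1,[0,0,0],0],
])

```text
time: 10.57
tool_pos: [480.6, -294.7, 24.1]
tcp_rot: [179.9, 0.2, 105.7]
ft_force: [1.9, -5.7, -0.2]
finger_gap: 0.2
grip_force: 3.0
```

Call:
play_rows([
  [-1,[1,0,0],0],
  [-1,[0,0,0],0],
  [-1,[0,0,0],0],
])

```text
time: 10.82
tool_pos: [480.8, -294.5, 24.6]
tcp_rot: [179.9, 0.3, 105.7]
ft_force: [1.9, -8.4, 0.5]
finger_gap: 0.0
grip_force: 4.3
```

```bash
python3 - <<'E'
from h import *
a=snapshot("scene");c=snapshot("top")
for s in(a,c):look(s,["nozzle_tip","glue_bottle"],pm=.4)
cv2.imwrite("pics/p3.png",cv2.resize(np.hstack([a["color"][210:300,180:310],c["color"][210:300,180:310]]),None,fx=3,fy=3,interpolation=cv2.INTER_CUBIC)[:,:,::-1])
E
```

```text
nozzle_tip 0.92 [ 514. -485.  160.] [370. 221.]
nozzle_tip 0.81 [ 440. -170.   24.] [209. 254.]
nozzle_tip 0.76 [ 428. -477.  156.] [350. 245.]
nozzle_tip 0.6 [ 446. -162.   28.] [207. 250.]
glue_bottle 0.93 [ 516. -485.   -0.] [361. 289.]
glue_bottle 0.79 [ 470. -285.   29.] [263. 260.]
glue_bottle 0.73 [ 431. -473.    1.] [340. 313.]
nozzle_tip 0.88 [ 521. -488.  162.] [382. 212.]
nozzle_tip 0.83 [ 430. -482.  157.] [379. 265.]
nozzle_tip 0.68 [ 438. -166.   29.] [203. 263.]
glue_bottle 0.93 [ 429. -475.   -1.] [359. 269.]
glue_bottle 0.67 [ 475. -288.   28.] [266. 244.]
glue_bottle 0.55 [ 520. -484.    4.] [362. 223.]
```

View pics/p3.png

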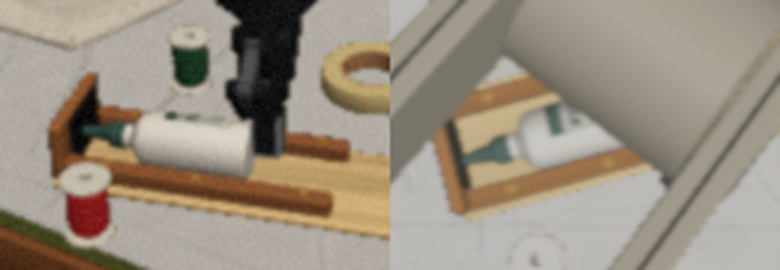

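The nozzle is touching the black pad in both views, at scene crop (82,130) and top crop (465,158). The push force has built to 8 N, so it's home. Backing away now.

Call:
play_rows([
  [-1,[-2,0,0],0],
  [-1,[-4,0,0],0],
  [-1,[-10,0,0],0],
  [-1,[-15,0,0],0],
  [-1,[-15,0,0],0],
  [-1,[0,0,-30],0],
  [-1,[0,0,-40],0],
  [-1,[0,0,-40],0],
  [-1,[0,0,0],0],
  [-1,[0,0,0],0],
  [-1,[0,0,0],0],
  [-1,[0,0,0],0],
])

```text
time: 12.12
tool_pos: [491.0, -336.1, 131.4]
tcp_rot: [-179.9, -0.1, 105.7]
ft_force: [0.3, 0.1, -0.2]
finger_gap: 0.3
grip_force: 0.0
```

```bash
python3 - <<'E'
from h import *
a=snapshot("scene");b=snapshot("wrist")
for s in(a,b):look(s,["nozzle_tip","stop_face","glue_bottle","red_spool","green_spool","masking_tape"],pm=.4)
cv2.imwrite("pics/p4.png",np.hstack([cv2.resize(a["color"][210:300,180:310],(390,270)),b["color"][0:270,150:440]])[:,:,::-1])
E
```

```text
nozzle_tip 0.76 [ 438. -172.   25.] [209. 255.]
nozzle_tip 0.73 [ 515. -485.  158.] [370. 222.]
nozzle_tip 0.68 [ 429. -475.  154.] [348. 246.]
stop_face 0.89 [ 445. -165.   29.] [208. 250.]
glue_bottle 0.93 [ 470. -284.   26.] [262. 261.]
glue_bottle 0.75 [ 519. -486.    2.] [362. 288.]
glue_bottle 0.7 [ 427. -475.   -1.] [340. 316.]
red_spool 0.58 [ 376. -218.    5.] [210. 285.]
green_spool 0.66 [ 555. -182.    3.] [243. 238.]
masking_tape 0.8 [ 625. -308.    2.] [304. 238.]
glue_bottle 0.72 [ 513. -489.   -0.] [261. 348.]
glue_bottle 0.6 [ 473. -283.   27.] [277. 144.]
red_spool 0.76 [ 378. -217.   -0.] [183.  26.]
green_spool 0.83 [ 556. -181.    0.] [412.  44.]
masking_tape 0.73 [ 627. -303.    1.] [435. 211.]
```

View pics/p4.png

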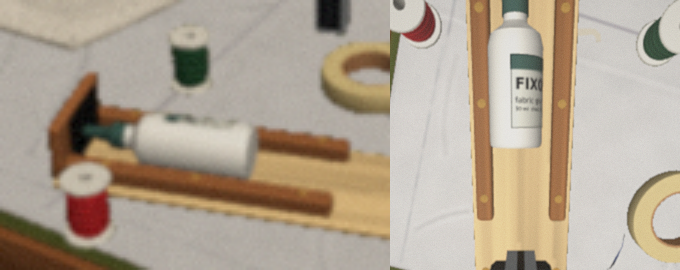

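The bottle lies in the cradle about 5 mm off the centre line (13 mm allowed), its nozzle on the pad. The spools and tape haven't moved and the robot is clear.

```bash
python3 -c "
from bench import *
print(hand_in())"
```

```text
the job is handed in; nothing more can be done
None
```

I tipped the glue bottle into the cradle, pushed it until its nozzle met the rubber stop (about 8 N of resistance), backed the arm away and handed the job in; the spools and tape stayed where they were, and no verdict came back.

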